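Lift the dish carrier off the shaker and hold it level

ROBOT

A 6-joint arm with a two-finger parallel gripper is mounted at the origin on the work surface. World frame = base frame: x ahead of the robot, y to its left, z up, the work surface at z = 0. Lengths are in m, angles in rad, forces in N, time in s.
With the tool pointing down it reaches from about 0.35 to 0.975 m from the base axis. Payload 4.9 kg.
Tool frame: the origin (TCP) lies at the very end of the fingers, on their centre line; the grasp point (between the pads) lies 19 mm behind it; x points along the fingers, y is the direction in which the jaws open and shut, and the axes are right-handed (so a half turn about x gives the same grasp; the last joint's range is limited). The gripper opens to 85 mm and grips with 20 to 120 N. Pads are 22 mm wide; open, the fingers measure 114 mm over their backs; the gripper's body (76 mm by 85 mm) begins 54 mm behind the grasp point. The pads swing forward as they close: fully open they stand 13 mm farther back than shut.
Start: joints at [-1.253, 0.053, 1.613, -0, 1.476, -0.119], TCP at [0.264, -0.566, 0.231] pointing down, gripper open.
Joint ranges: [-3.01, 3.01], [-1.01, 2.22], [0.06, 2.58], [-1.02, 4.17], [0.09, 2.62], [-3.14, 3.14]. Speed limits (rad/s): [2.57, 2.57, 3.14, 3.14, 3.14, 3.14].

INTERFACE

Orientations are given as a rotation vector (axis times angle).
In Python, from station import ctrl, get_image, calibration, finish_job, search_frame, cut_out, mark_of gives the robot as it stands. The module is installed in compiled form; this text tells all that it offers.
- The arm moves only by the tool arm_command, never from a script. Its argument "plan" is a list that holds one entry, the list of rows, each a list of 7 numbers: the shift along the tool's x, y, z in m, then the turn, a rotation vector about the tool's x, y, z in degrees, then the finger opening in m, from 0 to 0.0854. A call has 1 to 20 rows; each row shifts and turns the pose as measured when the row begins, along the tool's axes as they then stand; what a row does not reach is not made up. A row lasts 1/12 s, in which the tool goes at most 41.7 mm and 7.16 degrees, less where a joint would pass 70% of its speed; a pose out of reach is approached as far as the arm can. A call with a gripper value outside its range is refused whole. The fingers move at their own pace and stop on an object; "squeeze" is the grip in N (left out, the last holds). Time passes only in rows, so rows that do not move let the fingers close. It gives the time, the measured TCP pose, the force and the opening at its end, in the units of the state.
- ctrl.get_obs(): the state, without advancing time (a new reading comes with each control period).
- get_image(name): name is "side" or "top" or "wrist"; returns the picture (400x640x3 uint8, red, green, blue); there is no depth.
- calibration(name): a dict with "fx", "fy", "cx", "cy" (pixels), "cam_to_world" (4x4, takes a point from camera to world coordinates); the wrist camera has in their place "hand_eye" (4x4, takes a point from camera to tool coordinates, whose origin is the TCP and whose axes are the tool frame's). Camera axes: x right, y down, z forward; pixel columns grow to the right and rows downward; lengths in m; the calibration is good to about 2 mm. The wrist camera is an equidistant fisheye: a pixel r from the principal point sees the ray r / f radians off the axis. A picture is of the moment at which its call begins: read the wrist's pose just before it. calibration takes no time and is no camera call.
- finish_job(): hands the job in, once; it reports no verdict.
Trained networks look in the newest picture that a camera, given by its name, has taken for a name from the list of things; names that differ only in an ending like _2 or _b are one class to them, and where a whole thing is asked for, a point or a joint stands for the part that bears it (a point fixed in the world has none). Each returns a list of dicts, best first, with "conf" (0 to 1); they miss things now and then, are a little off and sometimes report something else, mostly with a low value. They report only what shows in the picture. A call takes as long as a camera call.
- search_frame(camera, thing): "at" ([x, y, z] in m, in the coordinates of the camera as it stood for that picture, good to about 4 mm: the middle of the surface that is visible of it).
- cut_out(camera, thing): "mask" (400x640 bool, what is visible of it).
- mark_of(camera, thing): "at" ([x, y, z] in m, in the coordinates of the camera as it stood for that picture, good to about 4 mm: a listed point, or the origin of a listed thing).
The state is a dict: "t": time; "q": joint angles; "dq": joint speeds; "effort": joint torques, N m; "tool_pos": TCP position; "tool_rot": TCP orientation; "contact_force": force on the tool from outside, world axes, zero at the start; "wrist_torque": the same for the moment, N m; "opening": finger opening in m.
Only numpy, scipy, OpenCV 4.12 (cv2) and the standard library are available. Lean on these libraries where they do the work, as an engineer would, in place of code of your own. Each camera call takes 0.05 s, during which the arm holds its last target. There are 200 camera calls.

TASK

Somebody has parked a steel beaker upside down over the handle of the dish carrier on the laboratory shaker: lift it off and set it down gently on the bench, mouth down as it is, and let go. Then take the dish carrier by its handle, lift it straight up off the shaker and finish while holding it there, level and still, about ten centimetres above the shaker's platform so that the platform can be wiped, with both petri dishes still lying on it. Keep the carrier level all the way, and leave the bottle, the flask and the tube rack alone.

Things in the scene. Friction and masses are not known exactly. Their poses are not given: they have to be found in the camera images.
- shaker: Fixed plate shaker: white housing 200 x 260 mm (x, y), 50 mm high, with a grey platform 145 x 245 mm whose top is 70 mm above the bench. An L-shaped bracket at each platform corner rises 12 mm above it and keeps the carrier from sliding (3 mm play). Origin: centre of the underside, on the bench; z up, y along the long side. Position and yaw vary.
- carrier: Loose aluminium dish carrier, about 0.4 kg, on the shaker's platform: plate 120 x 220 mm (x, y), 4 mm thick, 10 mm high lip all round. Upright handle at its centre: round stem (10 mm) up to 35 mm, then a black grip 30 mm (x) by 16 mm (y), 35 to 80 mm above the origin, to be pinched from above across either pair of faces. Origin: centre of the underside; z up, y along the long side.
- handle (a point): Centre of the carrier's black grip, 57.5 mm above the carrier's origin, 22.5 mm below the top of the grip; turns with the carrier. Hidden under the beaker at the start.
- dish_a: Loose closed petri dish with orange vegetable slices, 60 mm diameter, 15 mm high, about 50 g, lying on the carrier's plate about 72 mm from the handle towards +y of the carrier. Origin: centre of its underside.
- dish_b: The same dish with green slices, about 72 mm from the handle towards -y of the carrier. Origin: centre of its underside.
- beaker: Loose steel beaker, straight cylinder 62 mm outer diameter, 95 mm high, wall 3 mm, about 0.11 kg, upside down over the handle, mouth on the carrier's plate, closed flat bottom on top. Origin: centre of its mouth (lower end as it stands); z points up to the closed end. Must be lifted at least 80 mm straight up to come off the handle.
- bottle: Bystander: loose glass bottle with blue cap, 72 mm diameter, 130 mm high, standing on the bench. Origin: centre of its underside.
- flask: Bystander: loose conical flask, 80 mm across the foot, 108 mm high, standing on the bench. Origin: centre of its underside.
- tube_rack: Bystander: white rack with five capped tubes, 60 x 130 mm (x, y), 109 mm high, standing on the bench beyond the shaker. Origin: centre of its underside.

How it is judged:
On the way, in this order (a step that is already met when the one before it is completed fails the run):
1. the beaker stands on the bench, mouth down, let go, with the carrier still on the shaker (height (world z) of beaker below 0.01 m and angle between beaker's own z axis and vertical below 0.15 rad and contact force between beaker and the fingers below 0.05 N and linear speed of beaker below 0.03 m/s and z of carrier in the frame of shaker below 0.08 m), for 0.2 s.
2. the carrier is lifted clear of the shaker in the fingers (z of carrier in the frame of shaker above 0.12 m and contact force between carrier and the fingers above 1 N), for 0.2 s.
At the end, for the whole second after the job is handed in: The fingers hold the carrier 50 to 170 mm above the shaker's platform, within 60 mm of straight above where it lay, tilted less than 0.1 rad and still, touching neither shaker nor beaker; both dishes lie flat on its plate; the beaker stands free on the bench, mouth down (all of step 2 and z of carrier in the frame of shaker below 0.24 m and horizontal distance between carrier and shaker below 0.06 m and angle between carrier's own z axis and vertical below 0.1 rad and linear speed of carrier below 0.03 m/s and angular speed of carrier below 0.15 rad/s and contact force between carrier and shaker below 0.05 N and contact force between carrier and beaker below 0.05 N and z of dish_a in the frame of carrier between 0 and 0.009 m and horizontal distance between each of dish_a, dish_b and carrier below 0.1 m and z of dish_b in the frame of carrier between 0 and 0.009 m and height (world z) of beaker below 0.01 m and angle between beaker's own z axis and vertical below 0.15 rad and contact force between beaker and the fingers below 0.05 N); the arm keeps its last pose, push and grip.
It fails at once if the carrier was tilted more than 0.25 rad (angle between carrier's own z axis and vertical above 0.25 rad).
It fails at once if the beaker was dropped or thrown (moved freely faster than 0.5 m/s) (linear speed of beaker above 0.5 m/s and contact force between beaker and the fingers below 0.05 N).
It fails at once if the bottle, flask or tube rack was moved more than 30 mm or tipped (distance of any of bottle, flask, tube_rack from where it was at the start of the episode above 0.03 m or angle between any of bottle, flask, tube_rack's own z axis and vertical above 0.3 rad).
It also fails if it takes over 53 s, if anything falls off the work surface, if the arm or the gripper's body presses on something with over 40 N, if the wrist force passes 120 N, or if a joint passes its speed limit or range.

## Working session

There is one attempt and no reset: what is moved stays moved. The work goes in short steps, Python scripts to look and compute and a tool call to move; the robot and the scene stay as the last step left them, time stands still between calls to the robot, and variables do not carry over. Pictures are saved under pics/ and viewed, about 8 in all and at most 12, crops included, and the job is handed in when it is done.

Besides the shell and the picture viewer there is one more tool, called after "Emit:" by a JSON object that holds its "api" and its "payload". arm_command: Moves the arm, as the interface text tells. Its arguments: {"type":"object","properties":{"plan":{"type":"array","items":{"type":"array","items":{"type":"array","items":{"type":"number"}}}},"squeeze":{"type":"number"}},"required":["plan"]}

```bash
mkdir -p pics; cat > h.py <<'E'
import numpy as np, cv2
from scipy.spatial.transform import Rotation as R
from station import ctrl,get_image,calibration,search_frame,cut_out,mark_of
def T():
    o=ctrl.get_obs();M=np.eye(4);M[:3,:3]=R.from_rotvec(o["tool_rot"]).as_matrix();M[:3,3]=o["tool_pos"];return M
def cw(n):
    c=calibration(n);return T()@np.array(c["hand_eye"]) if n=="wrist" else np.array(c["cam_to_world"])
def w(M,p): return (M@np.append(p,1))[:3].round(4)
def snap(n,f):
    im=get_image(n);cv2.imwrite(f"pics/{f}.png",im[:,:,::-1]);return im
E
python3 - <<'E'
from h import *
np.set_printoptions(suppress=True,precision=4)
print(T());a=snap("side","s0");b=snap("top","t0");cv2.imwrite("pics/st0.png",np.vstack([a,b])[:,:,::-1][::1])
cv2.imwrite("pics/st0.png",cv2.resize(cv2.imread("pics/st0.png"),(480,600)))
for n in("side","top"):
  M=cw(n)
  for t in("shaker","carrier","dish_a","beaker","bottle","flask","tube_rack"):
    for r in mark_of(n,t)[:2]: print(n,t,round(r["conf"],2),w(M,r["at"]))
E
```

```text
[[-0.0006  0.423  -0.9061  0.2642]
 [ 0.002  -0.9061 -0.423  -0.5657]
 [-1.     -0.0021 -0.0003  0.2301]
 [ 0.      0.      0.      1.    ]]
side shaker 0.61 [ 0.5456 -0.0177 -0.0015]
side carrier 0.67 [ 0.5413 -0.0159  0.0735]
side dish_a 0.6 [ 0.5649 -0.0854  0.0754]
side dish_a 0.51 [0.4958 0.0402 0.0747]
side beaker 0.85 [ 0.5349 -0.0205  0.0753]
side bottle 0.84 [ 0.4783 -0.4121 -0.0022]
side tube_rack 0.73 [0.7846 0.1794 0.0006]
top carrier 0.71 [ 0.54   -0.0118  0.0753]
top dish_a 0.81 [0.5    0.0399 0.0735]
top dish_a 0.58 [ 0.564  -0.083   0.0788]
top beaker 0.58 [ 0.5417 -0.0168  0.0739]
top bottle 0.74 [ 0.4753 -0.4142  0.0028]
top flask 0.86 [0.4928 0.4276 0.0019]
top flask 0.28 [0.4991 0.0406 0.0726]
top tube_rack 0.88 [0.7858 0.1856 0.0011]
```

View pics/t0.png

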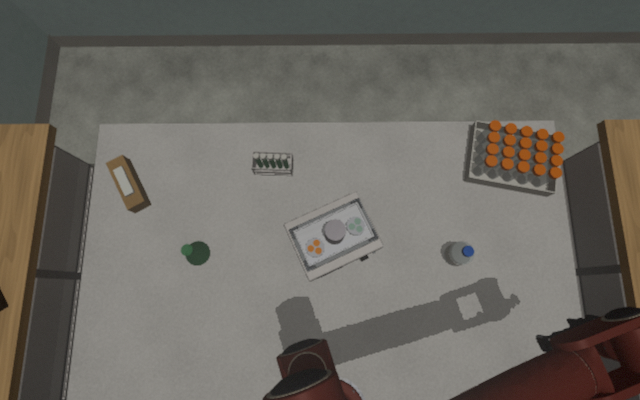

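View pics/s0.png

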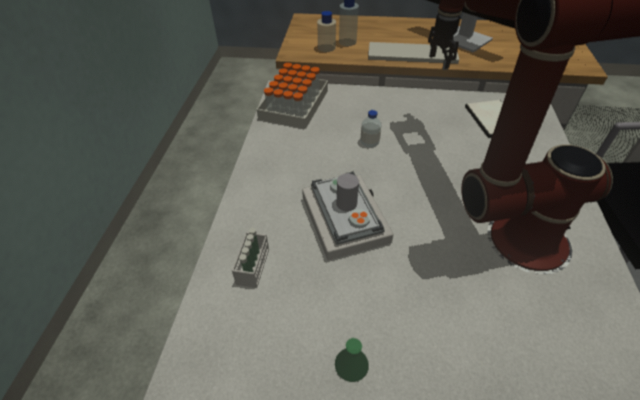

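The top view shows the shaker and beaker at (334,233), the flask at (198,252), the bottle at (460,253) and the rack at (272,163). The side view agrees. The carrier yaw is about 28°, so the jaws are already nearly along the carrier's y axis. I'll move above the beaker for a wrist view.

Emit:
{"api": "arm_command", "payload": {"plan": [[[-0.008, -0.022, -0.028, 0, 0, 0, 0.0854], [-0.008, -0.022, -0.028, 0, 0, 0, 0.0854], [-0.008, -0.022, -0.028, 0, 0, 0, 0.0854], [-0.008, -0.022, -0.028, 0, 0, 0, 0.0854], [-0.008, -0.022, -0.028, 0, 0, 0, 0.0854], [-0.008, -0.022, -0.028, 0, 0, 0, 0.0854], [-0.008, -0.022, -0.028, 0, 0, 0, 0.0854], [-0.008, -0.022, -0.028, 0, 0, 0, 0.0854], [-0.008, -0.022, -0.028, 0, 0, 0, 0.0854], [-0.008, -0.022, -0.028, 0, 0, 0, 0.0854], [-0.008, -0.022, -0.028, 0, 0, 0, 0.0854], [-0.008, -0.022, -0.028, 0, 0, 0, 0.0854], [-0.008, -0.022, -0.028, 0, 0, 0, 0.0854], [-0.008, -0.022, -0.028, 0, 0, 0, 0.0854], [-0.008, -0.022, -0.028, 0, 0, 0, 0.0854], [0, 0, 0, 0, 0, 0, 0.0854], [0, 0, 0, 0, 0, 0, 0.0854]]]}}

```text
t: 2.22
tool_pos: [0.5152, -0.0676, 0.3585]
tool_rot: [1.99, 0.435, -1.974]
contact_force: [0.3, -0.9, -0.4]
opening: 0.085
```

```bash
cat > look.py <<'E'
from h import *
import sys
np.set_printoptions(suppress=True,precision=4)
M0=T();print(M0);print(ctrl.get_obs()["q"]);M=cw("wrist");snap("wrist",sys.argv[1])
for t in sys.argv[2:]:
  for r in mark_of("wrist",t)[:2]: print(t,round(r["conf"],2),w(M,r["at"]),"tool",w(np.linalg.inv(M0),w(M,r["at"])))
E
python3 look.py w1 shaker carrier dish_a beaker tube_rack
python3 -c "
from h import *
print(calibration('wrist'))"
```

```text
[[ 0.008   0.4191 -0.9079  0.5152]
 [ 0.0012 -0.9079 -0.4191 -0.0676]
 [-1.      0.0023 -0.0078  0.3585]
 [ 0.      0.      0.      1.    ]]
[-0.2756 -0.2491  1.6856  0.0034  1.6977  0.8632]
carrier 0.15 [ 0.4917  0.4203 -0.    ] tool [ 0.3589 -0.4537 -0.1803]
dish_a 0.87 [0.4931 0.0427 0.0715] tool [ 0.287  -0.1101 -0.0239]
dish_a 0.62 [ 0.5648 -0.087   0.0772] tool [ 0.2817  0.0378 -0.0347]
{'fx': 309.70691628693146, 'fy': 309.70691628693146, 'cx': 319.8252960153729, 'cy': 201.92950245759425, 'hand_eye': array([[ 1.07032949e-03, -2.73072317e-01,  9.61992913e-01,
        -1.42076715e-01],
       [ 9.99999426e-01,  2.55542142e-04, -1.04007772e-03,
         3.29776053e-04],
       [ 3.81867028e-05,  9.61993474e-01,  2.73072434e-01,
        -6.95693178e-02],
       [ 0.00000000e+00,  0.00000000e+00,  0.00000000e+00,
         1.00000000e+00]])}
```

View pics/w1.png

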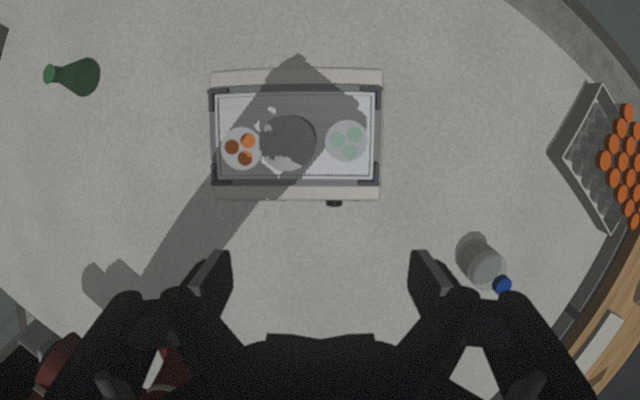

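The wrist view shows the carrier plate from about (217,94) to (376,181), orange dish at (240,148), green dish at (346,141), and the beaker between them in arm shadow. I'll zoom in and unproject.

```bash
cat >> h.py <<'E'
C=calibration("wrist");K=np.array([[C["fx"],0,C["cx"]],[0,C["fy"],C["cy"]],[0,0,1]])
def unproj(M,px,z):
    d=(np.array(px,float)-[C["cx"],C["cy"]]);r=np.hypot(*d);th=r/C["fx"]
    v=M[:3,:3]@np.append(d/r*np.sin(th),np.cos(th));p=M[:3,3];return p+v*(z-p[2])/v[2]
def proj(M,X):
    c=np.linalg.inv(M)@np.append(X,1);n=np.hypot(*c[:2]);th=np.arctan2(n,c[2]);return C["fx"]*th*c[:2]/n+[C["cx"],C["cy"]]
E
python3 - <<'E'
from h import *
M=cw("wrist");im=cv2.imread("pics/w1.png")
P=[unproj(M,p,.082) for p in((216,94),(376,93),(376,181),(216,182))]
c=np.mean(P,0);print(c,np.linalg.norm(P[0]-P[1]),np.linalg.norm(P[1]-P[2]));d=P[0]+P[3]-P[1]-P[2];print(np.degrees(np.arctan2(-d[0],d[1])))
m=cut_out("wrist","beaker");
for k in m[:1]: print(k["conf"],k["mask"].sum())
big=cv2.resize(im[60:210,200:400],None,fx=4,fy=4,interpolation=cv2.INTER_CUBIC)
big=np.clip(big*1.6,0,255).astype(np.uint8)
a=np.linspace(0,6.28,60)
for cx,cy,col in((.5305,-.022,(0,0,255)),(.539,-.017,(255,0,0))):
  for z in(.169,.074):
    q=[(proj(M,[cx+.031*np.cos(t),cy+.031*np.sin(t),z])-[200,60])*4 for t in a]
    cv2.polylines(big,[np.int32(q)],True,col,1)
cv2.imwrite("pics/w1z.png",big)
E
```

```text
[ 0.54041823 -0.02050814  0.082     ] 0.21831769992225014 0.12136825314641692
24.21820147283107
0.83 2494
```

View pics/w1z.png

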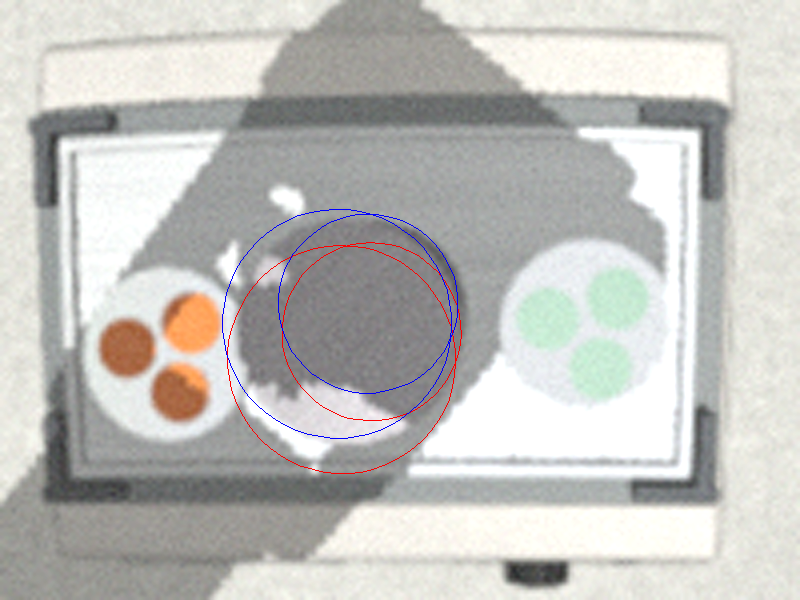

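Plate measures 218 x 121 mm (true 220 x 120), centre (0.540,-0.020), yaw about 24.2°. The beaker top centre is at about (0.5395,-0.0195). The jaws (24.8°) are already aligned, so I'll hover just above the beaker.

Emit:
{"api": "arm_command", "payload": {"plan": [[[0, -0.011, -0.014, 0, -0.45, 0, 0.0854], [0, -0.011, -0.014, 0, 0, 0, 0.0854], [0, -0.011, -0.014, 0, 0, 0, 0.0854], [0.034, 0, 0, 0, 0, 0, 0.0854], [0.034, 0, 0, 0, 0, 0, 0.0854], [0.034, 0, 0, 0, 0, 0, 0.0854], [0.034, 0, 0, 0, 0, 0, 0.0854], [0.03, 0, 0, 0, 0, 0, 0.0854], [0, 0, 0, 0, 0, 0, 0.0854], [0, 0, 0, 0, 0, 0, 0.0854]]]}}

```text
t: 3.4
tool_pos: [0.5397, -0.0301, 0.1877]
tool_rot: [1.997, 0.411, -1.989]
contact_force: [0.3, -0.2, 0.1]
opening: 0.0855
```

```bash
cat > ov.py <<'E'
from h import *
np.set_printoptions(suppress=True,precision=4)
print(T(),np.degrees(R.from_matrix(T()[:3,:3]).as_rotvec()));a=snap("wrist","w2");b=snap("side","s2")
cv2.imwrite("pics/c2.png",np.hstack([cv2.resize(a,(480,300)),cv2.resize(b[120:320,240:440],(300,300))])[:,:,::-1])
E
python3 ov.py
```

```text
[[ 0.0049  0.3995 -0.9167  0.5397]
 [-0.0036 -0.9167 -0.3995 -0.0301]
 [-1.      0.0052 -0.003   0.1877]
 [ 0.      0.      0.      1.    ]] [ 114.4452   23.5445 -113.9757]
```

View pics/c2.png

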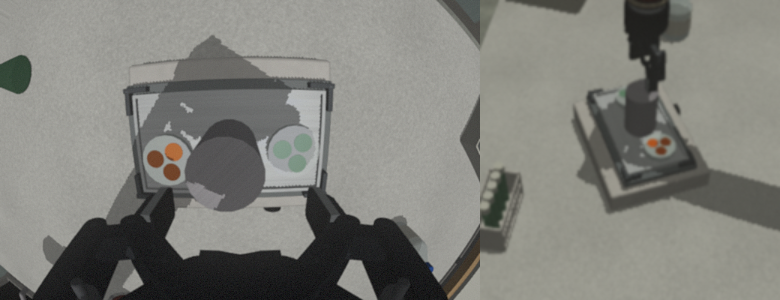

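```bash
python3 - <<'E'
from h import *
M=cw("wrist");Ti=np.linalg.inv(T())
for p in((300.7,232),(248,232),(353,232)):
  X=unproj(M,p,.169);print(X,w(Ti,X))
for r in cut_out("wrist","beaker")[:1]:
  y,x=np.where(r["mask"]);print(x.min(),x.max(),y.min(),y.max())
E
```

```text
[ 0.5418    -0.0179795  0.169    ] [ 0.0199 -0.0106 -0.006 ]
[0.52947301 0.0096705  0.169     ] [ 0.0197 -0.0409 -0.0058]
[ 0.55347279 -0.04501238  0.169     ] [ 0.0201  0.0188 -0.0059]
246 353 159 283
```

The beaker is at tool (-0.0105, -0.005), agreeing with the earlier estimate, and its width reads 60 mm against 62. I'll correct for that and descend.

Emit:
{"api": "arm_command", "payload": {"plan": [[[0, -0.0105, -0.005, 0, 0, 0, 0.0854], [0, 0, 0, 0, 0, 0, 0.0854], [0, 0, 0, 0, 0, 0, 0.0854]]]}}

```text
t: 3.8
tool_pos: [0.545, -0.0181, 0.197]
tool_rot: [2.01, 0.405, -1.973]
contact_force: [-0.7, 0.0, 1.1]
opening: 0.0861
```

Emit:
{"api": "arm_command", "payload": {"plan": [[[0, 0, 0, 0, 0, 0, 0.0854], [0, 0, 0, 0, 0, 0, 0.0854]]]}}

```text
t: 3.97
tool_pos: [0.5464, -0.0177, 0.1998]
tool_rot: [2.013, 0.404, -1.967]
contact_force: [-0.1, 0.1, -0.4]
opening: 0.0853
```

```bash
cat > p.py <<'E'
from h import *
import sys
np.set_printoptions(suppress=True,precision=4)
M=T();print(M);o=ctrl.get_obs();print(o["q"],o["dq"],o["contact_force"],o["opening"])
X=np.array(list(map(float,sys.argv[1:4])));print("shift",w(np.linalg.inv(M),X))
Y=np.radians(float(sys.argv[4]));s,c=np.sin(Y),np.cos(Y)
D=np.array([[0,s,-c],[0,-c,-s],[-1,0,0]]);print("turn",np.degrees(R.from_matrix(M[:3,:3].T@D).as_rotvec()))
E
python3 p.py .541 -.019 .124 24.2
```

```text
[[ 0.0244  0.4001 -0.9162  0.5464]
 [-0.0067 -0.9163 -0.4003 -0.0177]
 [-0.9997  0.0159 -0.0197  0.1998]
 [ 0.      0.      0.      1.    ]]
[-0.1672 -0.1303  1.844  -0.0025  1.4028  0.9922] [ 0.0049 -0.0103 -0.0129 -0.001   0.0023  0.0015] [-0.1379  0.0697 -0.3846] 0.08534118880132943
shift [ 0.0757 -0.0021  0.0069]
turn [-0.6047 -1.1233 -0.9148]
```

Emit:
{"api": "arm_command", "payload": {"plan": [[[0.0, -0.001, 0.007, -0.6, -1.1, -0.9, 0.0854], [0.008, 0, 0, 0, 0, 0, 0.0854]]]}}

```text
t: 4.13
tool_pos: [0.5405, -0.0197, 0.1944]
tool_rot: [1.99, 0.427, -1.984]
contact_force: [0.5, -0.1, 0.1]
opening: 0.0858
```

```bash
python3 p.py .541 -.019 .124 24.2
```

```text
[[ 0.0034  0.4115 -0.9114  0.5405]
 [-0.0005 -0.9114 -0.4115 -0.0197]
 [-1.      0.0018 -0.0029  0.1944]
 [ 0.      0.      0.      1.    ]]
[-0.174  -0.1258  1.8489  0.0001  1.4151  0.9726] [ 0.0108  0.0819  0.1099  0.0071 -0.2162  0.0129] [ 0.4607 -0.111   0.0969] 0.08575244154845106
shift [ 0.0704 -0.0006 -0.0005]
turn [ 0.1003 -0.1638 -0.1056]
```

Good. I'll descend in moderate steps.

Emit:
{"api": "arm_command", "payload": {"plan": [[[0.012, 0, 0, 0, 0, 0, 0.0854], [0.012, 0, 0, 0, 0, 0, 0.0854], [0.012, 0, 0, 0, 0, 0, 0.0854], [0.012, 0, 0, 0, 0, 0, 0.0854]]]}}

```text
t: 4.47
tool_pos: [0.5406, -0.0203, 0.1421]
tool_rot: [1.991, 0.425, -1.983]
contact_force: [-0.3, 0.5, 0.1]
opening: 0.0855
```

```bash
python3 p.py .541 -.019 .124 24.2
```

```text
[[ 0.004   0.4107 -0.9118  0.5406]
 [-0.0006 -0.9118 -0.4107 -0.0203]
 [-1.      0.0022 -0.0034  0.1421]
 [ 0.      0.      0.      1.    ]]
[-0.1752 -0.0785  1.8956  0.0001  1.3205  0.9724] [ 0.0001  0.1675  0.1406 -0.0011 -0.2899  0.0011] [-0.3494  0.4552  0.1434] 0.08551530723167478
shift [ 0.0181 -0.0011 -0.0008]
turn [ 0.0492 -0.1965 -0.1268]
```

Emit:
{"api": "arm_command", "payload": {"plan": [[[0.008, -0.0005, 0, 0, 0, 0, 0.0854], [0.005, 0, 0, 0, 0, 0, 0.0854], [0.002, 0, 0, 0, 0, 0, 0.0854], [0, 0, 0, 0, 0, 0, 0.0854], [0, 0, 0, 0, 0, 0, 0.0854]]]}}

```text
t: 4.88
tool_pos: [0.5361, -0.0191, 0.1177]
tool_rot: [1.981, 0.43, -1.997]
contact_force: [0.0, 0.1, -0.6]
opening: 0.0857
```

```bash
python3 p.py .541 -.019 .124 24.2
```

```text
[[-0.0082  0.4105 -0.9118  0.5361]
 [ 0.0015 -0.9118 -0.4106 -0.0191]
 [-1.     -0.0048  0.0068  0.1177]
 [ 0.      0.      0.      1.    ]]
[-0.1744 -0.0545  1.9162  0.0001  1.2882  0.9733] [-0.0012  0.0052 -0.0002 -0.0017 -0.0042 -0.0021] [ 0.0124  0.1117 -0.5502] 0.0856833804211381
shift [-0.0064  0.0019 -0.0045]
turn [0.0399 0.3915 0.2735]
```

Emit:
{"api": "arm_command", "payload": {"plan": [[[-0.002, 0.002, -0.0045, 0, 0.4, 0.2, 0.0854], [0, 0, 0, 0, 0, 0, 0.056], [0, 0, 0, 0, 0, 0, 0.056], [0, 0, 0, 0, 0, 0, 0.056], [0, 0, 0, 0, 0, 0, 0.056], [0, 0, 0, 0, 0, 0, 0.056], [0, 0, 0, 0, 0, 0, 0.056], [0, 0, 0, 0, 0, 0, 0.056]]], "squeeze": 25}}

```text
t: 5.55
tool_pos: [0.5435, -0.0192, 0.1228]
tool_rot: [1.993, 0.426, -1.982]
contact_force: [0.1, -0.0, -1.0]
opening: 0.0614
```

```bash
python3 p.py .541 -.019 .274 24.2
```

```text
[[ 0.0057  0.4107 -0.9117  0.5435]
 [ 0.0005 -0.9117 -0.4107 -0.0192]
 [-1.      0.0019 -0.0055  0.1228]
 [ 0.      0.      0.      1.    ]]
[-0.173  -0.0519  1.9045  0.0016  1.2835  0.9741] [-0.0002  0.0006  0.0046  0.0003 -0.0009  0.0009] [ 0.1469 -0.0421 -0.985 ] 0.061430780141604135
shift [-0.1512 -0.0009  0.0013]
turn [ 0.0518 -0.3127 -0.1072]
```

The fingers stopped at 61.4 mm, so they hold the beaker. I'll lift it straight up, slowly at first.

Emit:
{"api": "arm_command", "payload": {"plan": [[[-0.004, 0, 0, 0, 0, 0, 0.056], [-0.008, 0, 0, 0, 0, 0, 0.056], [-0.012, 0, 0, 0, 0, 0, 0.056], [-0.012, 0, 0, 0, 0, 0, 0.056], [-0.012, 0, 0, 0, 0, 0, 0.056]]]}}

```text
t: 5.97
tool_pos: [0.5409, -0.0189, 0.1713]
tool_rot: [1.988, 0.429, -1.989]
contact_force: [-0.8, 0.1, -2.3]
opening: 0.0618
```

```bash
python3 p.py .541 -.019 .274 24.2
```

```text
[[-0.0012  0.4107 -0.9118  0.5409]
 [ 0.0016 -0.9118 -0.4107 -0.0189]
 [-1.     -0.0019  0.0004  0.1713]
 [ 0.      0.      0.      1.    ]]
[-0.1732 -0.1025  1.867   0.0014  1.3785  0.9741] [ 0.0005 -0.1509 -0.1456  0.0003  0.283   0.0001] [-0.7644  0.1455 -2.3039] 0.06180177156390985
shift [-0.1027 -0.0001 -0.0001]
turn [0.047  0.0257 0.1111]
```

Emit:
{"api": "arm_command", "payload": {"plan": [[[-0.012, 0, 0, 0, 0, 0, 0.056], [-0.012, 0, 0, 0, 0, 0, 0.056], [-0.012, 0, 0, 0, 0, 0, 0.056], [-0.012, 0, 0, 0, 0, 0, 0.056], [-0.012, 0, 0, 0, 0, 0, 0.056], [-0.012, 0, 0, 0, 0, 0, 0.056], [-0.012, 0, 0, 0, 0, 0, 0.056], [-0.006, 0, 0, 0, 0, 0, 0.056], [0, 0, 0, 0, 0, 0, 0.056]]]}}

```text
t: 6.72
tool_pos: [0.5433, -0.0195, 0.2797]
tool_rot: [1.998, 0.424, -1.975]
contact_force: [0.0, 0.1, -1.2]
opening: 0.0617
```

```bash
python3 p.py .653 -.265 .274 24.2; python3 - <<'E'
from h import *
a=snap("wrist","w3");b=snap("side","s3")
cv2.imwrite("pics/c3.png",np.hstack([cv2.resize(a,(480,300)),cv2.resize(b[100:300,240:440],(300,300))])[:,:,::-1])
E
```

```text
[[ 0.0116  0.4107 -0.9117  0.5433]
 [-0.0006 -0.9118 -0.4107 -0.0195]
 [-0.9999  0.0054 -0.0103  0.2797]
 [ 0.      0.      0.      1.    ]]
[-0.1734 -0.1747  1.7504  0.0014  1.5543  0.9741] [-0.0001 -0.0015 -0.0082 -0.0007  0.0038  0.0017] [ 0.0099  0.1053 -1.2255] 0.06173208897414744
shift [0.0072 0.2689 0.0009]
turn [ 0.0501 -0.5927 -0.3075]
```

View pics/c3.png

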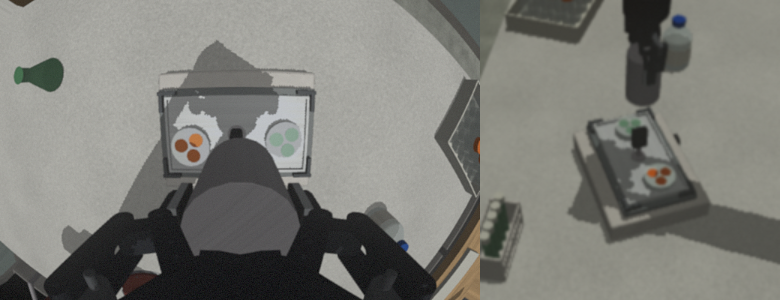

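The right crop shows the beaker clear above the black grip at (638,138). The carrier is in place with both dishes. I'll carry it sideways along tool y.

Emit:
{"api": "arm_command", "payload": {"plan": [[[0, 0.008, 0, 0, -0.6, -0.3, 0.056], [0, 0.018, 0, 0, 0, 0, 0.056], [0, 0.024, 0, 0, 0, 0, 0.056], [0, 0.024, 0, 0, 0, 0, 0.056], [0, 0.024, 0, 0, 0, 0, 0.056], [0, 0.024, 0, 0, 0, 0, 0.056], [0, 0.024, 0, 0, 0, 0, 0.056], [0, 0.024, 0, 0, 0, 0, 0.056], [0, 0.024, 0, 0, 0, 0, 0.056], [0, 0.024, 0, 0, 0, 0, 0.056], [0, 0.02, 0, 0, 0, 0, 0.056], [0, 0.01, 0, 0, 0, 0, 0.056], [0, 0.004, 0, 0, 0, 0, 0.056], [0, 0, 0, 0, 0, 0, 0.056], [0, 0, 0, 0, 0, 0, 0.056]]]}}

```text
t: 8.07
tool_pos: [0.6451, -0.2637, 0.2511]
tool_rot: [1.959, 0.451, -2.033]
contact_force: [-0.4, 0.2, 0.1]
opening: 0.0621
```

```bash
python3 p.py .653 -.265 .052 24.2;
```

```text
[[-0.04    0.4104 -0.911   0.6451]
 [ 0.0137 -0.9114 -0.4112 -0.2637]
 [-0.9991 -0.029   0.0308  0.2511]
 [ 0.      0.      0.      1.    ]]
[-0.492   0.2359  1.3787 -0.0068  1.5688  0.6554] [-0.0007  0.011   0.0063  0.0013  0.0033  0.0001] [-0.3969  0.2413  0.0744] 0.06208958363381899
shift [ 0.1986  0.0102 -0.0128]
turn [0.0691 1.7671 1.6588]
```

Emit:
{"api": "arm_command", "payload": {"plan": [[[0.005, 0, 0, 0, 1.8, 1.7, 0.056], [0.012, 0, 0, 0, 0, 0, 0.056], [0.018, 0, 0, 0, 0, 0, 0.056], [0.018, 0, 0, 0, 0, 0, 0.056], [0.018, 0, 0, 0, 0, 0, 0.056], [0.018, 0, 0, 0, 0, 0, 0.056], [0.018, 0, 0, 0, 0, 0, 0.056], [0.012, 0, 0, 0, 0, 0, 0.056], [0.008, 0, 0, 0, 0, 0, 0.056]]]}}

```text
t: 8.82
tool_pos: [0.6445, -0.2543, 0.1201]
tool_rot: [1.984, 0.437, -1.981]
contact_force: [0.1, -0.2, -1.0]
opening: 0.062
```

```bash
python3 p.py .653 -.265 .052 24.2;
```

```text
[[ 0.0013  0.4197 -0.9077  0.6445]
 [ 0.0008 -0.9077 -0.4197 -0.2543]
 [-1.     -0.0002 -0.0016  0.1201]
 [ 0.      0.      0.      1.    ]]
[-0.4837  0.2918  1.5345  0.0014  1.3145  0.6536] [ 0.0134  0.0942  0.0821  0.0016 -0.1543 -0.0008] [ 0.0769 -0.1902 -1.0105] 0.061953921664792584
shift [ 0.0681  0.0133 -0.0032]
turn [ 0.6135 -0.0888  0.0103]
```

Emit:
{"api": "arm_command", "payload": {"plan": [[[0.01, 0, 0, 0, 0, 0, 0.056], [0.01, 0, 0, 0, 0, 0, 0.056], [0.01, 0, 0, 0, 0, 0, 0.056], [0.008, 0, 0, 0, 0, 0, 0.056], [0.004, 0, 0, 0, 0, 0, 0.056], [0.002, 0, 0, 0, 0, 0, 0.056], [0, 0, 0, 0, 0, 0, 0.056], [0, 0, 0, 0, 0, 0, 0.056]]]}}

```text
t: 9.48
tool_pos: [0.6444, -0.253, 0.0711]
tool_rot: [1.982, 0.439, -1.981]
contact_force: [0.3, 0.2, -0.9]
opening: 0.0617
```

```bash
python3 p.py .65 -.26 .049 24.2;
```

```text
[[-0.0001  0.421  -0.9071  0.6444]
 [ 0.0016 -0.9071 -0.421  -0.253 ]
 [-1.     -0.0015 -0.0006  0.0711]
 [ 0.      0.      0.      1.    ]]
[-0.482   0.342   1.5605  0.0015  1.24    0.6538] [-0.0024  0.0013 -0.0027 -0.0003 -0.0003 -0.0001] [ 0.2596  0.2445 -0.8609] 0.061651459297658896
shift [ 0.0221  0.0088 -0.0021]
turn [ 0.6947 -0.0314  0.0885]
```

Emit:
{"api": "arm_command", "payload": {"plan": [[[0.005, 0, 0, 0, 0, 0, 0.056], [0.005, 0, 0, 0, 0, 0, 0.056], [0.004, 0, 0, 0, 0, 0, 0.056], [0.003, 0, 0, 0, 0, 0, 0.056], [0.002, 0, 0, 0, 0, 0, 0.056], [0, 0, 0, 0, 0, 0, 0.056]]]}}

```text
t: 9.98
tool_pos: [0.6459, -0.2539, 0.0527]
tool_rot: [1.984, 0.436, -1.977]
contact_force: [0.8, -0.3, -0.5]
opening: 0.0619
```

```bash
python3 p.py .65 -.26 .049 24.2;
```

```text
[[ 0.0037  0.4207 -0.9072  0.6459]
 [-0.0004 -0.9072 -0.4207 -0.2539]
 [-1.      0.0019 -0.0031  0.0527]
 [ 0.      0.      0.      1.    ]]
[-0.4823  0.364   1.5664  0.0014  1.2077  0.6538] [-0.0014  0.0021  0.      0.0004  0.0024  0.0003] [ 0.8022 -0.3161 -0.4639] 0.06189702588994823
shift [ 0.0038  0.0072 -0.0012]
turn [ 0.676  -0.1808 -0.1077]
```

Emit:
{"api": "arm_command", "payload": {"plan": [[[0.002, 0, 0, 0, 0, 0, 0.056], [0.002, 0, 0, 0, 0, 0, 0.056], [0.001, 0, 0, 0, 0, 0, 0.056]]]}}

```text
t: 10.23
tool_pos: [0.6462, -0.2541, 0.0479]
tool_rot: [1.985, 0.435, -1.977]
contact_force: [-2.4, 1.7, 4.7]
opening: 0.0617
```

It has touched the bench (+4.7 N). Now I'll release.

Emit:
{"api": "arm_command", "payload": {"plan": [[[0, 0, 0, 0, 0, 0, 0.064], [0, 0, 0, 0, 0, 0, 0.068], [0, 0, 0, 0, 0, 0, 0.076], [0, 0, 0, 0, 0, 0, 0.0854], [0, 0, 0, 0, 0, 0, 0.0854], [0, 0, 0, 0, 0, 0, 0.0854], [0, 0, 0, 0, 0, 0, 0.0854]]]}}

```text
t: 10.82
tool_pos: [0.6474, -0.2547, 0.0496]
tool_rot: [1.986, 0.433, -1.973]
contact_force: [0.1, -0.5, -0.1]
opening: 0.0851
```

```bash
python3 p.py .5405 -.020 .235 24.2; python3 - <<'E'
from h import *
M=cw("wrist");a=snap("wrist","w4")
for r in mark_of("wrist","beaker")[:1]:print(r["conf"],w(M,r["at"]))
E
```

```text
[[ 0.007   0.4207 -0.9072  0.6474]
 [-0.0022 -0.9072 -0.4207 -0.2547]
 [-1.      0.0049 -0.0055  0.0496]
 [ 0.      0.      0.      1.    ]]
[-0.4822  0.369   1.5659  0.0014  1.1994  0.6538] [-0.0005  0.0001 -0.0022  0.0009  0.0017  0.0008] [ 0.1313 -0.4706 -0.1388] 0.08511457214191606
shift [-0.1867 -0.257  -0.0028]
turn [ 0.6799 -0.3152 -0.2813]
0.75 [ 0.6361 -0.2577  0.0041]
```

Emit:
{"api": "arm_command", "payload": {"plan": [[[-0.006, 0, 0, 0, 0, 0, 0.0854], [-0.012, 0, 0, 0, 0, 0, 0.0854], [-0.016, 0, 0, 0, 0, 0, 0.0854], [-0.016, 0, 0, 0, 0, 0, 0.0854], [-0.02, 0, 0, 0, 0, 0, 0.0854], [-0.025, 0, 0, 0, 0, 0, 0.0854], [-0.025, 0, 0, 0, 0, 0, 0.0854], [-0.025, 0, 0, 0, 0, 0, 0.0854], [-0.02, 0, 0, 0, 0, 0, 0.0854], [-0.01, 0, 0, 0, 0, 0, 0.0854], [0, 0, 0, 0, 0, 0, 0.0854], [0, 0, 0, 0, 0, 0, 0.0854]]]}}

```text
t: 11.92
tool_pos: [0.6459, -0.2541, 0.2426]
tool_rot: [1.989, 0.43, -1.968]
contact_force: [-0.2, 0.4, -0.3]
opening: 0.0857
```

```bash
python3 p.py .5405 -.020 .25 24.2; python3 - <<'E'
from h import *
for n in("top","side"):
  M=cw(n);snap(n,n+"4")
  for r in mark_of(n,"beaker")[:1]:print(n,r["conf"],w(M,r["at"]))
E
```

```text
[[ 0.0113  0.4207 -0.9071  0.6459]
 [-0.0044 -0.9071 -0.4208 -0.2541]
 [-0.9999  0.0088 -0.0084  0.2426]
 [ 0.      0.      0.      1.    ]]
[-0.4825  0.1983  1.4355  0.0013  1.4957  0.6539] [-0.0003 -0.0177 -0.0117  0.0015  0.0056  0.0016] [-0.2393  0.4229 -0.3493] 0.08572385804758698
shift [-0.0096 -0.2566 -0.003 ]
turn [ 0.6848 -0.484  -0.4987]
top 0.57 [ 0.6453 -0.2551 -0.0015]
side 0.92 [ 0.6411 -0.2563  0.0019]
```

The beaker stands on the bench at z≈0. Now back over the carrier.

Emit:
{"api": "arm_command", "payload": {"plan": [[[-0.01, -0.015, 0, 0.3, 0, 0, 0.0854], [0, -0.025, 0, 0, 0, 0, 0.0854], [0, -0.025, 0, 0, 0, 0, 0.0854], [0, -0.025, 0, 0, 0, 0, 0.0854], [0, -0.025, 0, 0, 0, 0, 0.0854], [0, -0.025, 0, 0, 0, 0, 0.0854], [0, -0.025, 0, 0, 0, 0, 0.0854], [0, -0.025, 0, 0, 0, 0, 0.0854], [0, -0.025, 0, 0, 0, 0, 0.0854], [0, -0.02, 0, 0, 0, 0, 0.0854], [0, -0.01, 0, 0, 0, 0, 0.0854], [0, 0, 0, 0, 0, 0, 0.0854], [0, 0, 0, 0, 0, 0, 0.0854]]]}}

```text
t: 13.2
tool_pos: [0.5287, -0.0199, 0.2248]
tool_rot: [1.963, 0.447, -2.022]
contact_force: [0.2, 0.4, -0.3]
opening: 0.0856
```

```bash
python3 p.py .5405 -.020 .2 24.2; python3 - <<'E'
from h import *
Ti=np.linalg.inv(T());M=cw("wrist");a=snap("wrist","w5")
for t in("handle","carrier","dish_a"):
  for r in mark_of("wrist",t)[:2]:print(t,r["conf"],w(M,r["at"]),w(Ti,w(M,r["at"])))
for n in("top","side"):
  N=cw(n);snap(n,n+"5")
  for r in mark_of(n,"handle")[:1]:print(n,r["conf"],w(N,r["at"]))
cv2.imwrite("pics/w5z.png",cv2.resize(a[50:290,160:460],(750,600),interpolation=cv2.INTER_CUBIC)[:,:,::-1])
E
```

```text
[[-0.0314  0.4128 -0.9103  0.5287]
 [ 0.0099 -0.9106 -0.4132 -0.0199]
 [-0.9995 -0.022   0.0245  0.2248]
 [ 0.      0.      0.      1.    ]]
[-0.1806 -0.1522  1.8217  0.0041  1.5047  0.964 ] [ 0.0101 -0.0015  0.0153  0.0005 -0.0007 -0.0014] [ 0.1916  0.4099 -0.335 ] 0.0855645690368479
shift [ 0.0244  0.0055 -0.0113]
turn [0.2    1.4068 1.2568]
handle 0.88 [ 0.5418 -0.0171  0.1269] [ 0.0974  0.005  -0.0155]
carrier 0.91 [ 0.5397 -0.0175  0.0696] [ 0.1548  0.0057 -0.0148]
dish_a 0.84 [ 0.5625 -0.0871  0.0728] [ 0.1501  0.0784 -0.0067]
dish_a 0.66 [0.4955 0.0441 0.0705] [ 0.1558 -0.0686  0.    ]
top 0.89 [ 0.5392 -0.0192  0.1242]
side 0.61 [ 0.545  -0.0188  0.1288]
```

View pics/w5z.png

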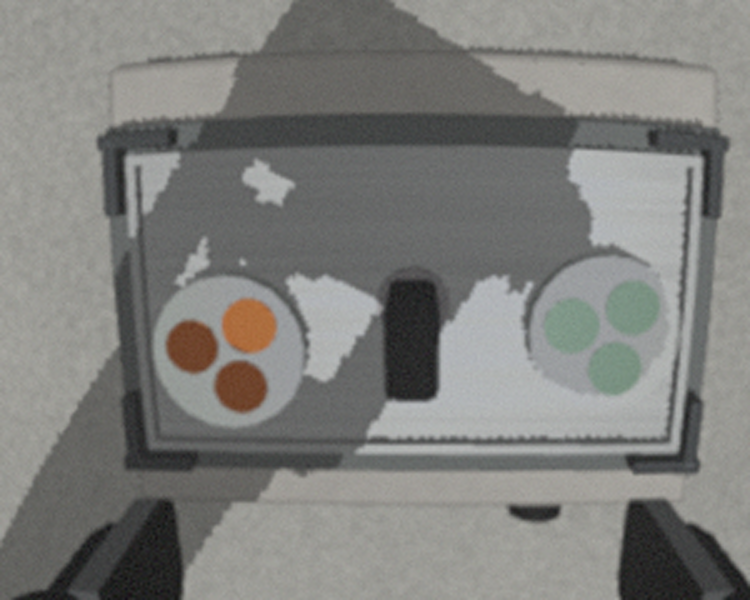

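The grip is at zoom (412,340), both dishes are in place, and the handle estimates agree at (0.541,-0.018). I'll level the tool and align.

Emit:
{"api": "arm_command", "payload": {"plan": [[[0.005, 0.005, -0.012, 0.2, 1.4, 1.2, 0.0854], [0.012, 0, 0, 0, 0, 0, 0.0854], [0.005, 0, 0, 0, 0, 0, 0.0854], [0, 0, 0, 0, 0, 0, 0.0854], [0, 0, 0, 0, 0, 0, 0.0854]]]}}

```text
t: 14.02
tool_pos: [0.5424, -0.0214, 0.2019]
tool_rot: [1.991, 0.424, -1.99]
contact_force: [0.1, 0.4, 0.1]
opening: 0.0852
```

```bash
python3 p.py .541 -.0185 .11 24.2; python3 - <<'E'
from h import *
Ti=np.linalg.inv(T());M=cw("wrist");a=snap("wrist","w6")
for t in("handle",):
  for r in mark_of("wrist",t)[:2]:print(t,r["conf"],w(M,r["at"]),w(Ti,w(M,r["at"])))
E
```

```text
[[ 0.0002  0.4068 -0.9135  0.5424]
 [ 0.0008 -0.9135 -0.4068 -0.0214]
 [-1.     -0.0007 -0.0005  0.2019]
 [ 0.      0.      0.      1.    ]]
[-0.177  -0.1246  1.8351  0.0008  1.4311  0.9747] [-0.0033  0.0064  0.0107 -0.0002  0.0013 -0.0021] [0.0884 0.3961 0.0635] 0.08522508449383547
shift [ 0.0919 -0.0032  0.0001]
turn [-0.194  -0.0275  0.0375]
handle 0.93 [ 0.5454 -0.0162  0.1287] [ 0.0732 -0.0035 -0.0049]
```

Emit:
{"api": "arm_command", "payload": {"plan": [[[0.012, -0.003, -0.001, 0, 0, 0, 0.0854], [0.012, 0, 0, 0, 0, 0, 0.0854], [0.012, 0, 0, 0, 0, 0, 0.0854], [0.012, 0, 0, 0, 0, 0, 0.0854], [0.01, 0, 0, 0, 0, 0, 0.0854], [0.005, 0, 0, 0, 0, 0, 0.0854], [0.002, 0, 0, 0, 0, 0, 0.0854], [0, 0, 0, 0, 0, 0, 0.0854]]]}}

```text
t: 14.78
tool_pos: [0.5409, -0.0176, 0.1291]
tool_rot: [1.989, 0.425, -1.992]
contact_force: [-0.8, -0.7, 0.7]
opening: 0.0853
```

```bash
python3 p.py .542 -.018 .11 24.2; python3 - <<'E'
from h import *
Ti=np.linalg.inv(T());M=cw("wrist");a=snap("wrist","w7")
for t in("handle",):
  for r in mark_of("wrist",t)[:2]:print(t,r["conf"],w(M,r["at"]),w(Ti,w(M,r["at"])))
E
```

```text
[[-0.0018  0.4071 -0.9134  0.5409]
 [ 0.0012 -0.9134 -0.4071 -0.0176]
 [-1.     -0.0018  0.0011  0.1291]
 [ 0.      0.      0.      1.    ]]
[-0.1705 -0.06    1.9011  0.0009  1.3025  0.9808] [ 0.0003  0.0092  0.0059 -0.001  -0.0033 -0.0011] [-0.7563 -0.7426  0.7287] 0.08530601017118773
shift [ 0.0191  0.0008 -0.0008]
turn [-0.1788  0.065   0.1045]
handle 0.91 [ 0.5429 -0.0164  0.1248] [ 0.0043 -0.0003 -0.0023]
```

Well centred. I'll do the last descent, then close slowly.

Emit:
{"api": "arm_command", "payload": {"plan": [[[0.006, 0, -0.001, 0, 0, 0, 0.0854], [0.006, 0, 0, 0, 0, 0, 0.07], [0.003, 0, 0, 0, 0, 0, 0.06], [0.001, 0, 0, 0, 0, 0, 0.05], [0, 0, 0, 0, 0, 0, 0.045], [0, 0, 0, 0, 0, 0, 0.04], [0, 0, 0, 0, 0, 0, 0.04]]]}}

```text
t: 15.47
tool_pos: [0.5446, -0.0176, 0.1153]
tool_rot: [1.995, 0.422, -1.985]
contact_force: [-0.3, 0.1, -0.1]
opening: 0.0397
```

```bash
python3 p.py .542 -.018 .109 24.2; python3 - <<'E'
from h import *
a=snap("wrist","w8")
cv2.imwrite("pics/w8z.png",cv2.resize(a[130:400,140:500],(720,540))[:,:,::-1])
E
```

```text
[[ 0.005   0.407  -0.9134  0.5446]
 [ 0.     -0.9134 -0.407  -0.0176]
 [-1.      0.002  -0.0045  0.1153]
 [ 0.      0.      0.      1.    ]]
[-0.1694 -0.0403  1.9068  0.0009  1.2702  0.982 ] [ 0.001  -0.003  -0.0014  0.0018 -0.0021 -0.0011] [-0.2885  0.1016 -0.1225] 0.03969783610042858
shift [ 0.0063 -0.0007  0.0025]
turn [-0.183  -0.2601 -0.1163]
```

View pics/w8z.png

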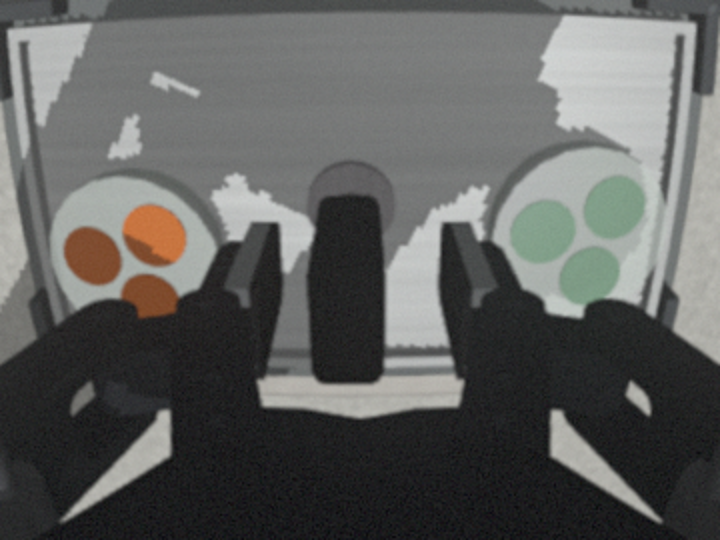

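The grip sits between the pads, about 2 mm left of centre. I'll correct that and close.

Emit:
{"api": "arm_command", "payload": {"plan": [[[0.005, -0.002, 0.002, -0.2, -0.2, -0.1, 0.04], [0.001, 0, 0, 0, 0, 0, 0.036], [0, 0, 0, 0, 0, 0, 0.03], [0, 0, 0, 0, 0, 0, 0.024], [0, 0, 0, 0, 0, 0, 0.018], [0, 0, 0, 0, 0, 0, 0.012], [0, 0, 0, 0, 0, 0, 0.008], [0, 0, 0, 0, 0, 0, 0.008], [0, 0, 0, 0, 0, 0, 0.008], [0, 0, 0, 0, 0, 0, 0.008]]], "squeeze": 70}}

```text
t: 16.35
tool_pos: [0.5419, -0.0163, 0.1093]
tool_rot: [1.99, 0.427, -1.986]
contact_force: [-0.4, -0.0, 0.8]
opening: 0.015
```

```bash
python3 p.py .542 -.018 .209 24.2
```

```text
[[ 0.0015  0.4104 -0.9119  0.5419]
 [ 0.0006 -0.9119 -0.4104 -0.0163]
 [-1.      0.0001 -0.0016  0.1093]
 [ 0.      0.      0.      1.    ]]
[-0.1677 -0.0374  1.9149  0.0009  1.2628  0.9799] [-0.0003 -0.0002 -0.0004  0.0081 -0.0123  0.001 ] [-0.3917 -0.0314  0.7842] 0.015019531535052755
shift [-0.0997  0.0016  0.0004]
turn [ 0.0323 -0.0924 -0.0053]
```

Gripped at 15 mm (the grip is 16 mm) with the tool level. I'll lift slowly.

Emit:
{"api": "arm_command", "payload": {"plan": [[[-0.003, 0, 0, 0, 0, 0, 0.008], [-0.005, 0, 0, 0, 0, 0, 0.008], [-0.007, 0, 0, 0, 0, 0, 0.008], [-0.008, 0, 0, 0, 0, 0, 0.008], [-0.008, 0, 0, 0, 0, 0, 0.008], [-0.008, 0, 0, 0, 0, 0, 0.008]]]}}

```text
t: 16.85
tool_pos: [0.5367, -0.0157, 0.144]
tool_rot: [1.978, 0.432, -2.001]
contact_force: [0.4, 0.1, -4.8]
opening: 0.0157
```

```bash
python3 p.py .542 -.017 .209 24.2
```

```text
[[-0.0121  0.4105 -0.9118  0.5367]
 [ 0.0024 -0.9118 -0.4106 -0.0157]
 [-0.9999 -0.0071  0.0101  0.144 ]
 [ 0.      0.      0.      1.    ]]
[-0.168  -0.0792  1.8929  0.0003  1.3402  0.9797] [ 0.0001 -0.1075 -0.0821 -0.0028  0.1942 -0.0044] [ 0.4146  0.1387 -4.791 ] 0.01571289753779838
shift [-0.0651  0.0029 -0.0036]
turn [0.0393 0.5771 0.4084]
```

Emit:
{"api": "arm_command", "payload": {"plan": [[[-0.008, 0, 0, 0, 0.2, 0.1, 0.008], [-0.008, 0, 0, 0, 0.1, 0.1, 0.008], [-0.008, 0, 0, 0, 0.1, 0.1, 0.008], [-0.008, 0, 0, 0, 0.1, 0, 0.008], [-0.008, 0, 0, 0, 0, 0, 0.008], [-0.006, 0, 0, 0, 0, 0, 0.008], [-0.004, 0, 0, 0, 0, 0, 0.008], [-0.002, 0, 0, 0, 0, 0, 0.008], [0, 0, 0, 0, 0, 0, 0.008], [0, 0, 0, 0, 0, 0, 0.008], [0, 0, 0, 0, 0, 0, 0.008]]]}}

```text
t: 17.77
tool_pos: [0.5384, -0.0161, 0.2061]
tool_rot: [1.993, 0.425, -1.982]
contact_force: [1.1, -0.0, -6.1]
opening: 0.0151
```

```bash
python3 p.py .542 -.017 .209 24.2; python3 - <<'E'
from h import *
a=snap("wrist","w9");b=snap("side","s9")
cv2.imwrite("pics/c9.png",np.hstack([cv2.resize(a,(480,300)),cv2.resize(b[100:300,240:440],(300,300))])[:,:,::-1])
for n in("side","wrist","top"):
  if n=="top":snap(n,"t9")
  M=cw(n)
  for t in("carrier","dish_a","beaker","bottle","flask","tube_rack"):
    for r in mark_of(n,t)[:2]:print(n,t,round(r["conf"],2),w(M,r["at"]))
E
```

```text
[[ 0.0054  0.4105 -0.9118  0.5384]
 [-0.0003 -0.9118 -0.4105 -0.0161]
 [-1.      0.0025 -0.0048  0.2061]
 [ 0.      0.      0.      1.    ]]
[-0.1684 -0.1417  1.8434  0.0006  1.4345  0.9793] [0.0008 0.0031 0.0057 0.0002 0.0028 0.0025] [ 1.1171 -0.0209 -6.0566] 0.015056442490866134
shift [-0.0028  0.0023 -0.0029]
turn [ 0.038  -0.2757 -0.1423]
side carrier 0.79 [ 0.5395 -0.0155  0.1741]
side dish_a 0.66 [0.4945 0.0413 0.1741]
side dish_a 0.64 [ 0.5623 -0.0879  0.1692]
side beaker 0.61 [ 0.6387 -0.2555  0.0012]
side bottle 0.87 [ 4.806e-01 -4.150e-01 -2.000e-04]
side bottle 0.33 [ 0.5415 -0.0192  0.2258]
side flask 0.77 [0.49   0.4241 0.0038]
side tube_rack 0.81 [0.7865 0.1783 0.0015]
wrist carrier 0.97 [ 0.5367 -0.0143  0.1691]
wrist dish_a 0.84 [0.4908 0.0405 0.1677]
wrist dish_a 0.6 [ 0.5609 -0.0864  0.1736]
wrist beaker 0.63 [ 0.6382 -0.2569 -0.0023]
wrist bottle 0.66 [ 0.4789 -0.413  -0.0014]
wrist flask 0.8 [ 0.4901  0.4236 -0.0028]
wrist flask 0.73 [ 0.4781 -0.4076 -0.0033]
top dish_a 0.53 [ 0.556  -0.0836  0.1753]
top dish_a 0.5 [0.4998 0.0412 0.1705]
top beaker 0.55 [ 0.646  -0.2546  0.0032]
top bottle 0.85 [ 0.4792 -0.414   0.0053]
top flask 0.9 [0.4921 0.4249 0.0016]
top tube_rack 0.62 [ 0.7868  0.1876 -0.0017]
```

View pics/c9.png

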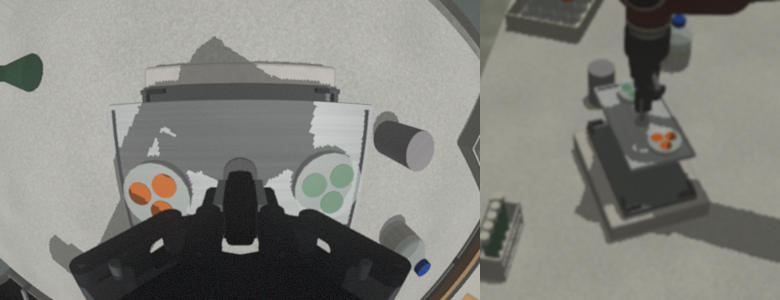

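The carrier is about 100 mm above the platform, level, with both dishes on it. The beaker stands upright on the bench and the bystanders are where they were. I'll let it settle briefly, then hand in.

Emit:
{"api": "arm_command", "payload": {"plan": [[[0, 0, 0, 0, 0, 0, 0.008], [0, 0, 0, 0, 0, 0, 0.008], [0, 0, 0, 0, 0, 0, 0.008], [0, 0, 0, 0, 0, 0, 0.008]]]}}

```text
t: 19.15
tool_pos: [0.5386, -0.0161, 0.2065]
tool_rot: [1.993, 0.425, -1.981]
contact_force: [-0.1, 0.6, -4.6]
opening: 0.0152
```

```bash
python3 p.py .542 -.017 .209 24.2; python3 -c "
from station import finish_job
print(finish_job())"
```

```text
[[ 0.0061  0.4105 -0.9118  0.5386]
 [-0.0003 -0.9118 -0.4105 -0.0161]
 [-1.      0.0028 -0.0055  0.2065]
 [ 0.      0.      0.      1.    ]]
[-0.1683 -0.142   1.843   0.0007  1.4345  0.9793] [ 0.0013  0.0002  0.0002  0.0023 -0.0004 -0.    ] [-0.0511  0.6395 -4.5685] 0.01515173141290033
shift [-0.0024  0.0023 -0.0027]
turn [ 0.0379 -0.3131 -0.1619]
the job is handed in; nothing more can be done
None
```

I lifted the beaker straight off the handle and set it mouth down on the bench at about (0.64, -0.255). It touched down with about 5 N and I let go. I then took the carrier by its grip, lifted it straight up and handed the job in at about 19 s of the 53 s allowed; no verdict was reported.

Last checks before handing in:
- **Carrier:** its underside was at z ≈ 0.17 m, about 100 mm above the platform. The tool was 0.006 rad off vertical and the joints were practically still. The wrist carried about 4.6 N, with the fingers closed on the grip at 15 mm.
- **Dishes:** both were seen lying on the plate.
- **Beaker:** all three cameras put its mouth within about 3 mm of the bench, and it looked upright.
- **Bystanders:** the bottle, flask and rack were within a few millimetres of the first measurements.

**What disagreed:** the first yaw estimate from the dish positions was 28°, against 24° from the plate's edges. The dishes lie slightly off the carrier's centre line, so I used the plate. The arm coasted and tilted by up to about 0.04 rad at the end of quick sideways moves, which I corrected before each grasp and before setting the beaker down.

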